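# Fit the pegged jug to the ink mixer and snap its keeper shut

### The job

Put the mixing jug that has the two-holed foot plate onto the base of the bench ink mixer, upright, handle towards the front, lowered (not dropped) fully home over both locating pegs under the mixer's head, and let go of it. Then swing the hinged keeper over the jug's foot and press it down until its catch clicks and holds it shut. Do not hit the mixer's head, and leave the plain jug and the other things on the bench where they stand.

Things in the scene. Friction and masses are not known exactly. Their poses are not given: they have to be found in the camera images.
- jug: the mixing jug to fit: bare aluminium, open round cup 80 mm in diameter on a flat foot plate 60 mm (x) by 156 mm (y) by 10 mm thick, whole height 100 mm, 0.3 kg. The foot plate has two 15 mm through holes at y = -62 and +62 mm (x = 0). Origin: centre of the foot plate's underside, z up; handle on its -x side, pouring lip on +x
- jug_handle (a point): grip point at (-78, 0, 84) mm in the jug's frame (axes as the jug): upper outer corner of the D-shaped handle, a flat loop 14 mm thick (along y) in the jug's x-z plane, from the wall at x = -40 to x = -90 mm; its top bar spans z = 76 to 94 mm, its upright strap x = -74 to -90 mm
- seat (a point): where the jug's origin must come to rest: on the top face of the mixer's base, 40 mm above the table. +x from the mixer's front to the column at its back, y to its left, z up. Two fixed steel pegs, 12 mm thick, 15 mm tall with tapered tops, stand at y = -62 and +62 mm (x = 0). Seated, the jug's axes match these: handle to -x
- keeper_hinge (a point): middle of the keeper's hinge line, on the mixer's base at (0, 110, 21) mm in the seat's frame; the hinge line runs along the seat's x axis
- keeper_edge (a point): middle of the keeper's free edge, on its outer (upper when shut) face. The keeper is a grey plate 70 mm (along the hinge) by 60 mm (from the hinge) by 8 mm thick, its middle plane through the hinge line; shut, it lies flat over the foot plate's end and the peg on the seat's +y side, its top 25 mm above the base's top
- keeper (a joint): opening angle of the keeper in rad: 0 shut and flat, 1.57 upright, up to 2.0 (leaning away from the jug). When wide open it stays where it stands; near shut a light spring lifts it; a spring catch snaps over it in the last 0.15 rad and holds it under about 0.05; pressing it home takes about 10 N at its middle
- mixer: the bench ink mixer, fixed to the table, painted grey. Origin: on the table 40 mm under the seat, axes as seat. In mm: base x -75 to 135, y -95 to 125, 40 tall; column x 75 to 125, y -35 to 35; catch post x 48 to 64 (nose to 37), y 49 to 71, z to 80; two hinge knuckles at x 36 to 48 and -48 to -36, y 105 to 121, z to 68
- mixer_head: the mixer's overhanging head, fixed, grey. Origin: middle of its underside straight above the seat, 165 mm over it; axes as the seat. Block x -55 to 125, y -30 to 30, z 0 to 60 mm; a shaft stub 16 mm thick hangs 12 mm down at x = y = 0
- plain_jug: a plain aluminium jug with no foot plate, round foot 84 mm in diameter, 95 mm tall, the same handle on its -x side reaching to x = -90 mm; a bystander; origin: centre of its underside
- ink_jar: bystander: ink jar, 66 mm diameter, 80 mm tall; origin: centre of its underside
- tall_jar: bystander: jar, 60 mm diameter, 110 mm tall; origin: centre of its underside
- tin: bystander: tin, 80 mm diameter, 70 mm tall; origin: centre of its underside
- tape_roll: bystander: roll of paper tape lying flat, 90 mm diameter, 24 mm tall; origin: centre of its underside
- brayer: bystander: ink roller lying on the bench, rubber roller 40 mm thick and 100 mm long along y, wooden handle to x = -150 mm, 40 mm tall; origin: under the roller's middle
- squeegee: bystander: wooden screen squeegee lying flat, 120 mm long (y), 63 mm wide (x -18 to 45 mm), 22 mm tall; origin: under the wooden bar's middle
There are look-alikes about, which are no part of the job. What is shaped like the jug but green is not meant.

How it is judged:
By the outcome, as a careful person would: the job done as asked, in the order asked, and still so for the second after the job is handed in, with the robot touching nothing.
It also fails if it takes over 58 s, if anything falls off the work surface, if the arm or the gripper's body presses on something with over 40 N, if the wrist force passes 120 N, or if a joint passes its speed limit or range.

### The arm

A 6-joint arm with a two-finger parallel gripper is mounted at the origin on the work surface. World frame = base frame: x ahead of the robot, y to its left, z up, the work surface at z = 0. Lengths are in mm, angles in rad, forces in N, time in s.
With the tool pointing down it reaches from about 350 to 975 mm from the base axis. Payload 4.9 kg.
Tool frame: the origin (TCP) lies midway between the tips of the shut fingers; the grasp point (between the pads) lies 19 mm behind it; z points along the fingers, y is the line along which they close (so a half turn about z gives the same grasp; the last joint's range is limited). The gripper opens to 85 mm and grips with 20 to 120 N. Pads are 22 mm wide; open, the fingers measure 114 mm over their backs; the gripper's body (76 mm by 85 mm) begins 54 mm behind the grasp point. The pads swing forward as they close: fully open they stand 13 mm farther back than shut.
Start: joints at [1.2, 0.053, 1.613, -0, 1.476, -0.119], TCP at [155.708, 605.274, 231.304] pointing down, gripper open.
Joint ranges: [-3.01, 3.01], [-1.01, 2.22], [0.06, 2.58], [-1.02, 4.17], [0.09, 2.62], [-3.14, 3.14]. Speed limits (rad/s): [2.57, 2.57, 3.14, 3.14, 3.14, 3.14].

### API

Orientations are given as a rotation vector (axis times angle).
In Python, from plant import env gives the robot as it stands.
- The arm moves only by the tool step_arm, never from a script. Its argument "increments" is a list of rows, each a list of 3 entries, a list of its own where there are three numbers: the opening, from 0 (shut) to 1 (fully open), then the shift along the tool's x, y, z in units of 0.75 m (1.0 is 0.75 m), then the turn about the tool's z in units of 0.5 rad (1.0 is 0.5 rad). In form: [[fingers, [x, y, z], yaw], ...]. A call has 1 to 12 rows; each row shifts and turns the commanded pose from where the row before left it, along the tool's axes as they then stand; what a row does not reach is not made up. A row lasts 1/10 s, in which the tool goes at most 50 mm and 8.59 degrees, less where a joint would pass 70% of its speed; a pose out of reach is approached as far as the arm can. A call with a number of a shift or a turn outside -1 to 1 is refused whole. A call with a gripper value outside its range is refused whole. The fingers move at their own pace and stop on an object; "squeeze" is the grip in N (left out, the last holds). Time passes only in rows, so rows that do not move let the fingers close. It gives the time, the measured TCP pose, the force, the opening and the grip force at its end, in the units of the state.
- env.get_obs(): the state, without advancing time (a new reading comes with each control period).
- env.snapshot(name): name is "scene" or "top" or "wrist"; returns a dict with "color" (384x512x3 uint8, red, green, blue), "camera_matrix" (3x3 intrinsics, pixels), "cam_to_world" (4x4, takes a point from camera to world coordinates). Camera axes: x right, y down, z forward; pixel columns grow to the right and rows downward; lengths in mm; the calibration is good to about 2 mm. A picture is of the moment at which its call begins. There is no depth.
- env.close_job(): hands the job in; it is judged then, once.
Trained networks look in the newest picture that a camera, given by its name, has taken for a name from the list of things; names that differ only in an ending like _2 or _b are one class to them, and where a whole thing is asked for, a point or a joint stands for the part that bears it (a point fixed in the world has none). Each returns a list of dicts, best first, with "p" (0 to 1); they miss things now and then, are a little off and sometimes report something else, mostly with a low value. They report only what shows in the picture. A call takes as long as a camera call. They do not tell look-alikes from the thing itself.
- env.trace(camera, name): "mask" (384x512 bool, what is visible of it) and "uv" ([column, row] in pixels, amid what is visible of it).
- env.spot_point(camera, name): "uv" ([column, row] in pixels: a listed point, or the origin of a listed thing).
The state is a dict: "time_s": time; "joint_pos": joint angles; "qd": joint speeds; "joint_torque": joint torques, N m; "position": TCP position; "tool_rot": TCP orientation; "contact_force": force on the tool from outside, world axes, zero at the start; "torque": the same for the moment, N m; "grip_width": opening from 0.0 (shut) to 1.0 (fully open); "gripper_force": force on a finger pad.
Only numpy, scipy, OpenCV 4.12 (cv2) and the standard library are available. Lean on these libraries where they do the work, as an engineer would, in place of code of your own. Each camera call takes 0.05 s, during which the arm holds its last target. There are 200 camera calls.

## Working session

There is one attempt and no reset: what is moved stays moved. The work goes in short steps, Python scripts to look and compute and a tool call to move; the robot and the scene stay as the last step left them, time stands still between calls to the robot, and variables do not carry over. Pictures are saved under pics/ and viewed, at most 10 in all, crops included, and the job is handed in when it is done.

Besides the shell and the picture viewer there is one more tool, called as a command line: name --argument value ..., lists and objects as JSON in quotes. step_arm: Moves the arm, as the interface text tells. Shifts and turns lie within -1 to 1; 1 stands for 0.75 m of shift or 0.5 rad of turn. Its arguments: {"type":"object","properties":{"increments":{"type":"array"},"squeeze":{"type":"number"}},"required":["increments"]}

```bash
mkdir -p pics; ls; cat > h.py <<'E'
import numpy as np,cv2
from plant import env
from scipy.spatial.transform import Rotation as R
def snap(n,save=None):
    s=env.snapshot(n)
    if save: cv2.imwrite('pics/'+save,s['color'][:,:,::-1])
    return s
def ray(s,uv):
    K=np.array(s['camera_matrix']);T=np.array(s['cam_to_world'])
    d=T[:3,:3]@np.linalg.solve(K,[uv[0],uv[1],1.]);return T[:3,3],d/np.linalg.norm(d)
def atz(s,uv,z):
    o,d=ray(s,uv);return o+d*(z-o[2])/d[2]
def tri(rs):
    A=np.zeros((3,3));b=np.zeros(3)
    for o,d in rs:
        P=np.eye(3)-np.outer(d,d);A+=P;b+=P@o
    x=np.linalg.solve(A,b);return x,[round(float(np.linalg.norm(np.cross(x-o,d))),1) for o,d in rs]
def proj(s,p):
    K=np.array(s['camera_matrix']);T=np.array(s['cam_to_world'])
    c=T[:3,:3].T@(np.atleast_2d(p)-T[:3,3]).T;u=K@c;return (u[:2]/u[2]).T
E
python3 - <<'E'
from h import *
np.set_printoptions(precision=1,suppress=True)
S={n:snap(n,n+'0.png') for n in('scene','top','wrist')}
for n in S: print(n,np.array(S[n]['cam_to_world'])[:3].round(2).tolist(),S[n]['camera_matrix'][0][0])
for n in('scene','top'):
  for t in('jug','jug_handle','seat','keeper_hinge','keeper_edge','mixer','mixer_head','plain_jug','ink_jar','tall_jar','tin','tape_roll','brayer','squeegee'):
    print(n,t,[(round(d['p'],2),np.array(d['uv']).round(1).tolist()) for d in env.spot_point(n,t)][:4])
print(env.get_obs())
a=np.hstack([S['scene']['color'],S['top']['color']])[:,:,::-1]
cv2.imwrite('pics/both.png',np.vstack([S['scene']['color'],S['top']['color']])[:,:,::-1])
E
```

```text
pics
scene [[0.84, 0.45, -0.3, 799.47], [0.54, -0.71, 0.46, -460.0], [-0.0, -0.55, -0.84, 1070.88]] 350.44441075377785
top [[-0.01, -1.0, 0.07, 370.86], [-1.0, 0.01, -0.0, 47.34], [0.0, -0.07, -1.0, 1593.88]] 462.8012452639378
wrist [[0.25, 0.92, 0.31, 73.31], [0.97, -0.24, -0.08, 625.49], [-0.0, 0.32, -0.95, 373.44]] 294.98986002956406
scene jug [(0.73, [112.0, 269.5]), (0.67, [206.6, 342.9])]
scene jug_handle [(0.86, [179.7, 315.4]), (0.62, [130.4, 258.4]), (0.41, [295.8, 224.3])]
scene seat [(0.87, [301.4, 220.6])]
scene keeper_hinge [(0.57, [307.3, 187.8])]
scene keeper_edge [(0.63, [177.8, 316.4]), (0.55, [215.0, 224.0])]
scene mixer [(0.65, [296.0, 223.7]), (0.24, [273.4, 343.9])]
scene mixer_head [(0.86, [303.1, 195.0]), (0.69, [299.9, 224.5]), (0.17, [300.6, 223.5])]
scene plain_jug [(0.75, [236.5, 277.9]), (0.32, [214.6, 223.8])]
scene ink_jar [(0.63, [299.1, 287.0])]
scene tall_jar [(0.81, [340.6, 157.9]), (0.21, [296.5, 222.1])]
scene tin []
scene tape_roll [(0.55, [251.6, 188.9])]
scene brayer [(0.7, [281.4, 146.1]), (0.67, [298.9, 224.5]), (0.57, [300.0, 286.6])]
scene s
[... 424 characters left out ...]
.5])]
top ink_jar [(0.74, [288.7, 113.4])]
top tall_jar [(0.85, [130.0, 152.3])]
top tin [(0.75, [343.1, 111.4])]
top tape_roll [(0.69, [230.7, 212.3]), (0.28, [159.3, 207.3])]
top brayer [(0.72, [159.5, 208.9]), (0.65, [374.6, 158.5]), (0.36, [130.1, 149.3])]
top squeegee [(0.97, [283.7, 219.0])]
{'time_s': 1.55, 'joint_pos': array([ 1.2,  0.1,  1.6, -0. ,  1.5, -0.1]), 'qd': array([ 0., -0.,  0.,  0., -0., -0.]), 'joint_torque': array([  0. , -39.4, -37. ,  -0. ,   0. ,   0. ]), 'position': array([155.7, 605.3, 231.4]), 'tool_rot': array([0.4, 3.1, 0. ]), 'contact_force': array([ 0.2,  0.2, -0.2]), 'torque': array([-0. ,  0.1,  0. ]), 'gripper_force': 0.0, 'grip_width': 0.9991034712882754}
```

```bash
python3 - <<'E'
import cv2
a=cv2.imread('pics/scene0.png')[110:384,60:420];b=cv2.imread('pics/top0.png')[60:320,90:430]
cv2.imwrite('pics/sc.png',cv2.resize(a,None,fx=2.1,fy=2.1,interpolation=3));cv2.imwrite('pics/tc.png',cv2.resize(b,None,fx=2.2,fy=2.2,interpolation=3))
E
```

```text
(no output)
```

View pics/sc.png

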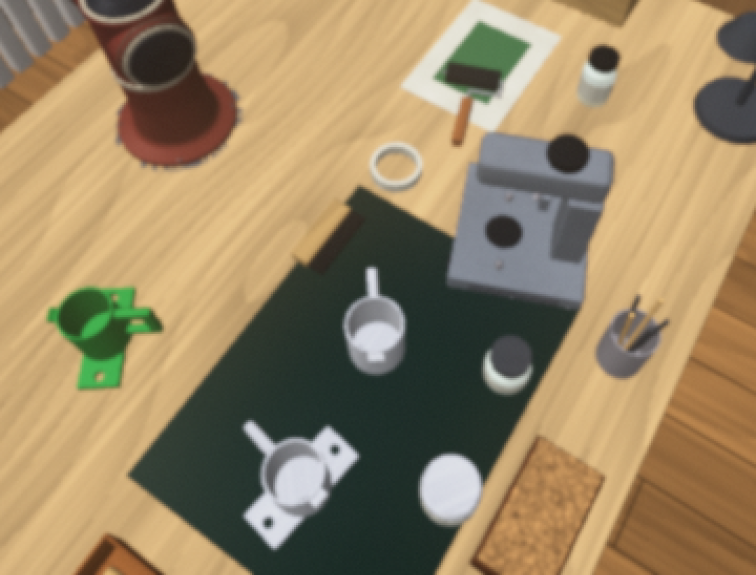

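View pics/tc.png

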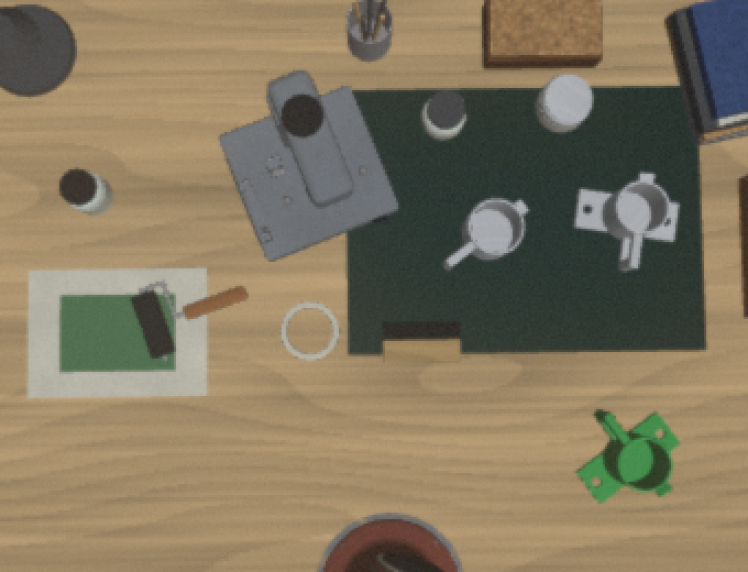

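The top view shows the aluminium foot-plate jug at about crop (635,210), with its holes at (587,209) and (670,221). The mixer is at about (310,170) with its pegs at (287,200) and (362,170). The green jug and the plain jug are elsewhere. Next I work out coarse positions.

```bash
python3 - <<'E'
from h import *
np.set_printoptions(precision=1,suppress=True)
S={n:snap(n) for n in('scene','top')}
P={'jug':((206.6,342.9),(373.1,158.3)),'handle':((179.7,315.4),(378.1,178.9)),'seat':((301.4,220.6),(236.6,143.2)),'plain':((236.5,277.9),(311,167.5)),'hinge':((307.3,187.8),(206.4,154.6))}
for k,(a,b) in P.items(): print(k,*tri([ray(S['scene'],a),ray(S['top'],b)]),atz(S['top'],b,0))
c=lambda u,v:(90+u/2.2,60+v/2.2); d=lambda u,v:(60+u/2.1,110+v/2.1)
for k,a,b in(('holeL',(335,450),(587,209)),('holeR',(268,521),(670,221)),('pegL',(510,197),(287,200)),('pegR',(500,265),(362,170))): print(k,*tri([ray(S['scene'],d(*a)),ray(S['top'],c(*b))]))
o=env.get_obs();print(R.from_rotvec(o['tool_rot']).as_matrix())
T=np.array(snap('wrist')['cam_to_world']);Rm=R.from_rotvec(o['tool_rot']).as_matrix();print(Rm.T@(T[:3,3]-o['position']),Rm.T@T[:3,:3])
E
```

```text
jug [ 574.9 -380.7  -20.6] [4.7, 4.7] [ 569.  -378.6    0. ]
handle [ 492.3 -370.    79.5] [2.2, 2.2] [ 497.1 -393.7    0. ]
seat [624.8  94.4  34.7] [2.7, 2.7] [628.1  93.9   0. ]
plain [ 541.6 -167.2  -27.3] [1.5, 1.5] [ 539.8 -162.6    0. ]
hinge [584.7 195.3  72.5] [5.9, 5.9] [589.6 199.1   0. ]
holeL [ 582.6 -320.     3.3] [2.5, 2.5]
holeR [ 561.9 -443.3   17.5] [5.2, 5.2]
pegL [598.6 149.4  43.3] [3.6, 3.6]
pegR [643.7  33.7  42.2] [3.6, 3.6]
[[-1.   0.2 -0. ]
 [ 0.2  1.   0. ]
 [ 0.   0.  -1. ]]
[  84.8   -0.7 -143.2] [[-0.  -0.9 -0.3]
 [ 1.  -0.   0. ]
 [-0.  -0.3  0.9]]
```

```bash
cat > plan.py <<'E'
import sys,json
from h import *
def plan(targets,n=None,grip=1.0,start=None,vmax=47):
    """targets: (x,y,z,yaw of tool x); prints rows"""
    o=env.get_obs();p=np.array(o['position']);M=R.from_rotvec(o['tool_rot']).as_matrix();y=np.arctan2(M[1,0],M[0,0])
    if start is not None: p,y=np.array(start[:3],float),start[3]
    rows=[]
    for t in targets:
        q=np.array(t[:3],float);dy=(t[3]-y+np.pi)%(2*np.pi)-np.pi
        k=int(max(np.ceil(np.linalg.norm(q-p)/(t[4] if len(t)>4 else vmax)),np.ceil(abs(dy)/.148),1));p0=p.copy()
        for i in range(k):
            c,s=np.cos(y),np.sin(y);Rt=np.array([[c,s,0],[s,-c,0],[0,0,-1]])
            goal=p0+(q-p0)*(i+1)/k
            sh=np.round(Rt.T@(goal-p)/750,4);w=round(-dy/k/.5,3)
            rows.append([grip,sh.tolist(),w]);p=p+Rt@sh*750;y=y-w*.5
    o=env.get_obs()
    print(len(rows),'t',o['time_s']);
    for i in range(0,len(rows),12): print(json.dumps(rows[i:i+12]))
E
python3 -c "
from plan import *
plan([(470,40,300,np.pi+.37)])"
```

```text
14 t 1.7
[[1.0, [-0.0424, -0.0447, -0.0065], -0.089], [1.0, [-0.0404, -0.0465, -0.0066], -0.089], [1.0, [-0.0382, -0.0483, -0.0065], -0.089], [1.0, [-0.0361, -0.0499, -0.0066], -0.089], [1.0, [-0.0338, -0.0515, -0.0065], -0.089], [1.0, [-0.0315, -0.0529, -0.0065], -0.089], [1.0, [-0.0291, -0.0543, -0.0066], -0.089], [1.0, [-0.0267, -0.0555, -0.0065], -0.089], [1.0, [-0.0242, -0.0567, -0.0066], -0.089], [1.0, [-0.0216, -0.0577, -0.0065], -0.089], [1.0, [-0.019, -0.0586, -0.0066], -0.089], [1.0, [-0.0165, -0.0593, -0.0065], -0.089]]
[[1.0, [-0.0137, -0.0601, -0.0065], -0.089], [1.0, [-0.0111, -0.0606, -0.0066], -0.089]]
```

step_arm --increments '[[1.0, [-0.0424, -0.0447, -0.0065], -0.089], [1.0, [-0.0404, -0.0465, -0.0066], -0.089], [1.0, [-0.0382, -0.0483, -0.0065], -0.089], [1.0, [-0.0361, -0.0499, -0.0066], -0.089], [1.0, [-0.0338, -0.0515, -0.0065], -0.089], [1.0, [-0.0315, -0.0529, -0.0065], -0.089], [1.0, [-0.0291, -0.0543, -0.0066], -0.089], [1.0, [-0.0267, -0.0555, -0.0065], -0.089], [1.0, [-0.0242, -0.0567, -0.0066], -0.089], [1.0, [-0.0216, -0.0577, -0.0065], -0.089], [1.0, [-0.019, -0.0586, -0.0066], -0.089], [1.0, [-0.0165, -0.0593, -0.0065], -0.089]]'

```text
time_s: 2.9
position: [425.7, 119.0, 290.8]
tool_rot: [-0.444, 3.109, 0.0]
contact_force: [1.1, -0.3, -0.4]
grip_width: 0.998
gripper_force: 0.0
```

step_arm --increments '[[1.0, [-0.0137, -0.0601, -0.0065], -0.089], [1.0, [-0.0111, -0.0606, -0.0066], -0.089]]'

```text
time_s: 3.1
position: [470.6, 38.0, 300.6]
tool_rot: [-0.582, 3.086, -0.0]
contact_force: [0.8, -0.1, -1.0]
grip_width: 1.002
gripper_force: 0.0
```

```bash
python3 - <<'E'
from plan import *
np.set_printoptions(precision=1,suppress=True)
s=snap('wrist','wA.png');np.savez('wA.npz',K=s['camera_matrix'],T=s['cam_to_world'])
o=env.get_obs();print(o['position'],o['tool_rot'])
for t in('seat','keeper_hinge','keeper_edge','mixer_head'): print(t,[(round(d['p'],2),np.array(d['uv']).round(1)) for d in env.spot_point('wrist',t)][:3])
c,si=np.cos(.37),np.sin(.37)
for n,p in(('pegL',(0,62,15)),('pegR',(0,-62,15)),('frontL',(-75,125,0)),('frontR',(-75,-95,0))):
    w=np.array([622+c*p[0]-si*p[1],92+si*p[0]+c*p[1],40+p[2]]);print(n,proj(s,w))
cv2.imwrite('pics/wA2.png',cv2.resize(s['color'][:,:,::-1],None,fx=1.56,fy=1.56,interpolation=3))
plan([(478,-250,300,np.pi-.166),(478,-364,270,np.pi-.166)])
E
```

```text
[473.2  32.8 301.1] [-0.6  3.1 -0. ]
seat [(0.81, array([259.2, 258.5]))]
keeper_hinge [(0.97, array([335.5, 262.1]))]
keeper_edge [(0.78, array([342. , 289.8])), (0.23, array([462.4, 193. ]))]
mixer_head [(0.69, array([256.2, 337.9]))]
pegL [[297.6 261.1]]
pegR [[215.9 260.9]]
frontL [[341.1 211.7]]
frontR [[192.7 211.3]]
10 t 3.35
[[1.0, [0.0186, -0.0521, -0.0], 0.153], [1.0, [0.0145, -0.0533, -0.0], 0.153], [1.0, [0.0104, -0.0542, -0.0001], 0.153], [1.0, [0.0062, -0.0549, 0.0], 0.153], [1.0, [0.002, -0.0553, 0.0], 0.153], [1.0, [-0.0022, -0.0552, -0.0], 0.153], [1.0, [-0.0064, -0.0549, -0.0], 0.153], [1.0, [-0.0083, -0.05, 0.0133], 0.001], [1.0, [-0.0084, -0.0499, 0.0133], 0.001], [1.0, [-0.0084, -0.05, 0.0134], 0.001]]
```

View pics/wA2.png

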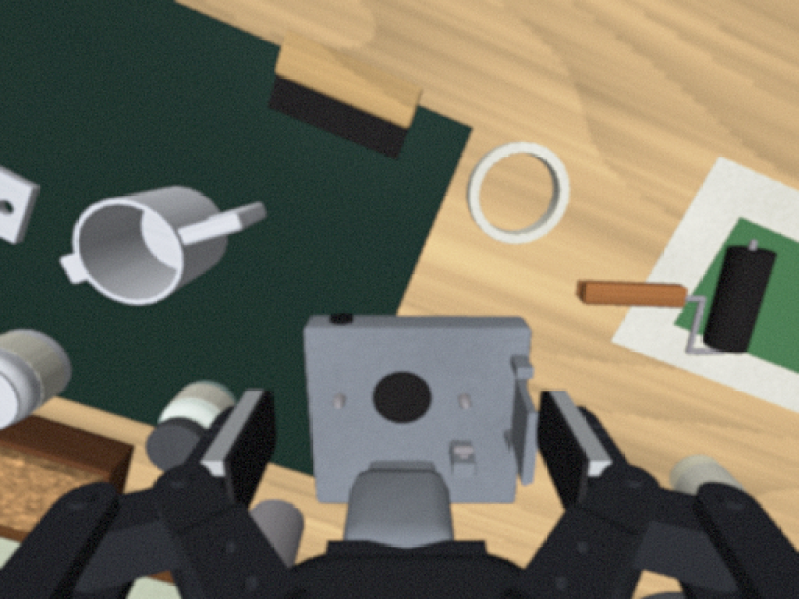

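The wrist view shows the pegs at about (217,257) and (298,257) in full-image pixels, and the keeper standing nearly upright at the mixer's left edge. A second view from 3 rows on will let me triangulate.

step_arm --increments '[[1.0, [0.0186, -0.0521, -0.0], 0.153], [1.0, [0.0145, -0.0533, -0.0], 0.153], [1.0, [0.0104, -0.0542, -0.0001], 0.153], [1.0, [0, 0, 0], 0], [1.0, [0, 0, 0], 0]]'

```text
time_s: 3.85
position: [473.3, -83.4, 299.9]
tool_rot: [0.224, -3.133, -0.001]
contact_force: [-0.0, 0.1, -0.5]
grip_width: 1.002
gripper_force: 0.0
```

```bash
python3 - <<'E'
from plan import *
np.set_printoptions(precision=1,suppress=True)
s=snap('wrist','wB.png');np.savez('wB.npz',K=s['camera_matrix'],T=s['cam_to_world'])
for t in('seat','keeper_hinge','keeper_edge','mixer_head'): print(t,[(round(d['p'],2),np.array(d['uv']).round(1)) for d in env.spot_point('wrist',t)][:3])
c,si=np.cos(.37),np.sin(.37)
for n,p in(('pegL',(0,62,15)),('pegR',(0,-62,15)),('frontL',(-75,125,0)),('frontR',(-75,-95,0))):
    w=np.array([622+c*p[0]-si*p[1],92+si*p[0]+c*p[1],40+p[2]]);print(n,proj(s,w))
a=cv2.imread('pics/wA.png')[195:320,185:360];b=s['color'][:,:,::-1]
u=proj(s,np.array([622,92,40]))[0].astype(int);x0,y0=max(u[0]-95,0),max(u[1]-65,0);b=b[y0:y0+125,x0:x0+175];print(x0,y0)
cv2.imwrite('pics/AB.png',np.vstack([cv2.resize(i,(420*1,300),interpolation=2) for i in(a,b)]))
E
```

```text
seat [(0.82, array([358.5, 264.5]))]
keeper_hinge [(0.62, array([436. , 254.6])), (0.56, array([359.5, 261.6]))]
keeper_edge [(0.97, array([464. , 280.5]))]
mixer_head []
pegL [[400.7 259.9]]
pegR [[319.7 275.7]]
frontL [[435.6 202.4]]
frontR [[288.3 233. ]]
261 197
```

View pics/AB.png

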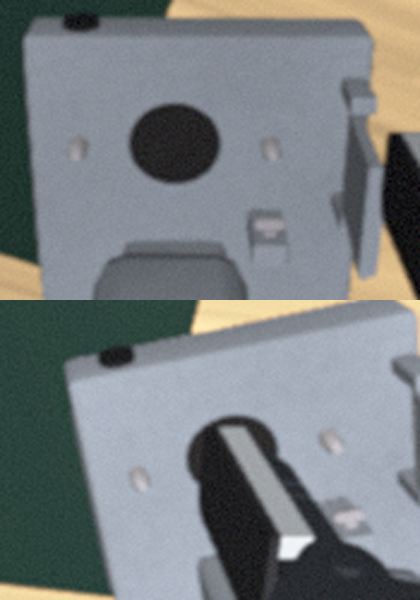

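```bash
python3 - <<'E'
from plan import *
np.set_printoptions(precision=2,suppress=True)
L={k:dict(camera_matrix=np.load(k+'.npz')['K'],cam_to_world=np.load(k+'.npz')['T']) for k in('wA','wB')}
img={k:cv2.imread('pics/'+k+'.png') for k in L}
# refine peg blobs: pegs are brighter/redder than base: centroid of (R-B) contrast in window
def ref(k,uv):
    u,v=map(int,np.round(uv));w=img[k][v-7:v+8,u-6:u+7].astype(float);m=w[:,:,2]-w[:,:,0];m=m-np.median(m);m[m<.4*m.max()]=0
    vv,uu=np.mgrid[v-7:v+8,u-6:u+7];return np.array([(m*uu).sum(),(m*vv).sum()])/m.sum()
G={'L':{'wA':(297.9,257.1),'wB':(398.9,255.8)},'R':{'wA':(217.5,256.7),'wB':(319.8,271.6)}}
P={}
for n,g in G.items():
    r={k:ref(k,uv) for k,uv in g.items()};print(n,r)
    P[n],e=tri([ray(L[k],r[k]) for k in r]);print(P[n],e,[atz(L[k],r[k],48) for k in r])
d=P['L']-P['R'];print('len',np.linalg.norm(d),'yaw',np.arctan2(-d[0],d[1]),'mid',(P['L']+P['R'])/2)
m=[(atz(L[k],ref(k,G['L'][k]),48)+atz(L[k],ref(k,G['R'][k]),48))/2 for k in L];print(m)
print('disc A',atz(L['wA'],(257.9,255),40))
print('keeper edge',tri([ray(L['wA'],(342,289.8)),ray(L['wB'],(464,280.5))]),'hinge',tri([ray(L['wA'],(335.5,262.1)),ray(L['wB'],(436,254.6))]))
plan([(478,-250,300,np.pi-.166),(478,-364,270,np.pi-.166)])
E
```

```text
L {'wA': array([297.41, 256.33]), 'wB': array([398.28, 255.16])}
[597.17 149.65  45.43] [0.1, 0.1] [array([595.78, 148.72,  48.  ]), array([595.88, 148.07,  48.  ])]
R {'wA': array([216.99, 256.2 ]), 'wB': array([318.61, 270.79])}
[641.91  33.78  45.7 ] [0.0, 0.0] [array([640.48,  33.63,  48.  ]), array([640.42,  33.03,  48.  ])]
len 124.20551823051453 yaw 0.3684979834875648 mid [619.54  91.71  45.56]
[array([618.13,  91.17,  48.  ]), array([618.15,  90.55,  48.  ])]
disc A [620.21  93.07  40.  ]
keeper edge (array([580.31, 194.97, 124.4 ]), [0.4, 0.4]) hinge (array([591.8, 214.7,  34.7]), [1.5, 1.5])
7 t 4.1
[[1.0, [0.0066, -0.0553, 0.0], 0.155], [1.0, [0.0022, -0.0557, 0.0001], 0.155], [1.0, [-0.002, -0.0557, 0.0], 0.155], [1.0, [-0.0064, -0.0554, 0.0001], 0.155], [1.0, [-0.0084, -0.05, 0.0133], 0.0], [1.0, [-0.0083, -0.0499, 0.0134], 0.0], [1.0, [-0.0084, -0.05, 0.0133], 0.0]]
```

The seat is at (619.2, 91.8) with yaw 0.3685, and the peg spacing measures 124.2 mm as it should. The keeper is upright. On to the jug.

step_arm --increments '[[1.0, [0.0066, -0.0553, 0.0], 0.155], [1.0, [0.0022, -0.0557, 0.0001], 0.155], [1.0, [-0.002, -0.0557, 0.0], 0.155], [1.0, [-0.0064, -0.0554, 0.0001], 0.155], [1.0, [-0.0084, -0.05, 0.0133], 0.0], [1.0, [-0.0083, -0.0499, 0.0134], 0.0], [1.0, [-0.0084, -0.05, 0.0133], 0.0], [1.0, [0, 0, 0], 0], [1.0, [0, 0, 0], 0]]'

```text
time_s: 5.0
position: [477.4, -365.0, 269.2]
tool_rot: [-0.264, -3.129, -0.002]
contact_force: [-0.2, -0.1, -0.2]
grip_width: 1.0
gripper_force: 0.0
```

```bash
python3 - <<'E'
from plan import *
np.set_printoptions(precision=1,suppress=True)
s=snap('wrist','wC.png');np.savez('wC.npz',K=s['camera_matrix'],T=s['cam_to_world'])
for t in('jug','jug_handle'): print(t,[(round(d['p'],2),np.array(d['uv']).round(1)) for d in env.spot_point('wrist',t)][:3])
m=env.trace('wrist','jug');print([(round(d['p'],2),d['uv'],int(d['mask'].sum())) for d in m])
np.save('mC.npy',m[0]['mask'])
c,si=np.cos(-.166),np.sin(-.166)
for n,p in(('hL',(0,62,10)),('hR',(0,-62,10)),('tip',(-90,0,94)),('grip',(-78,0,84))):
    print(n,proj(s,np.array([572+c*p[0]-si*p[1],-381+si*p[0]+c*p[1],p[2]])))
cv2.imwrite('pics/wC2.png',cv2.resize(s['color'][:,:,::-1],None,fx=1.56,fy=1.56,interpolation=3))
E
```

```text
jug [(0.66, array([258.8, 215.2]))]
jug_handle [(0.69, array([261.9, 183. ])), (0.17, array([451.1, 276. ]))]
[(0.83, [261.6, 226.2], 6788)]
hL [[301.7 218.5]]
hR [[218.5 218.7]]
tip [[260.1 175.9]]
grip [[260.1 183.4]]
```

View pics/wC2.png

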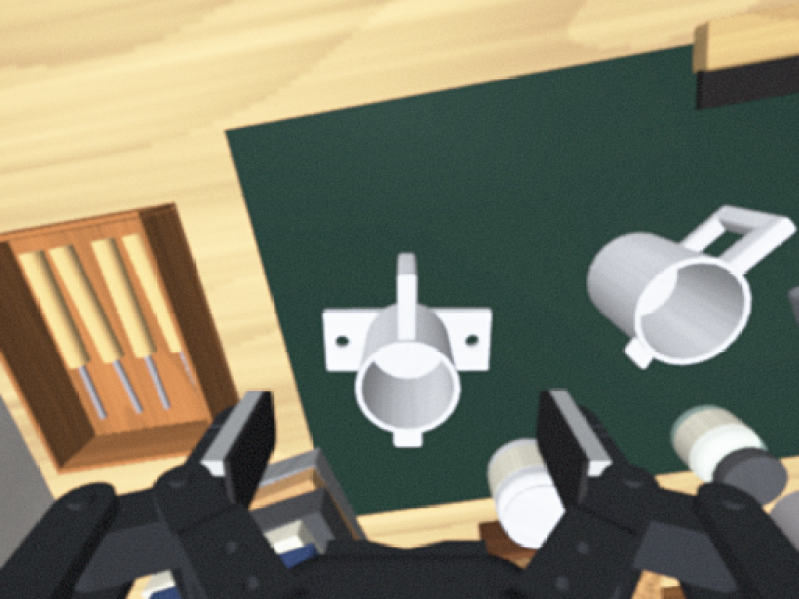

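The holes are at (219,219) and (303,218) and the handle's top outer edge is near row 177, all where I predicted. Next I refine the jug pose.

```bash
cat > jugpose.py <<'E'
from plan import *
def hole(img,uv,r=6):
    u,v=map(int,np.round(uv));w=img[v-r:v+r+1,u-r:u+r+1].astype(float).mean(2);m=np.percentile(w,80)-w;m[m<.5*m.max()]=0
    vv,uu=np.mgrid[v-r:v+r+1,u-r:u+r+1];return np.array([(m*uu).sum(),(m*vv).sum()])/m.sum()
E
python3 - <<'E'
from jugpose import *
np.set_printoptions(precision=2,suppress=True)
L=dict(camera_matrix=np.load('wC.npz')['K'],cam_to_world=np.load('wC.npz')['T']);im=cv2.imread('pics/wC.png')
a,b=hole(im,(219.2,218.6)),hole(im,(302.6,217.9));print(a,b)
A,B=atz(L,a,8),atz(L,b,8);d=B-A;m=(A+B)/2;yaw=np.arctan2(-d[0],d[1]);print(A,B,np.linalg.norm(d),yaw,m)
g=lambda x:m[:2]+x*np.array([np.cos(yaw),np.sin(yaw)])
print('tip top',atz(L,(260.5,177),94),'expected',g(-90), 'grasp',g(-94))
plan([(*g(-110),150,np.pi+yaw)])
E
```

```text
[219.06 218.23] [302.   217.57]
[ 561.94 -441.58    8.  ] [ 581.78 -319.14    8.  ] 124.04011263987968 -0.16063126630912297 [ 571.86 -380.36    8.  ]
tip top [ 484.62 -365.9    94.  ] expected [ 483.02 -365.97] grasp [ 479.07 -365.33]
3 t 5.2
[[1.0, [0.0065, -0.0004, 0.0537], -0.004], [1.0, [0.0065, -0.0005, 0.0537], -0.004], [1.0, [0.0065, -0.0004, 0.0537], -0.004]]
```

step_arm --increments '[[1.0, [0.0065, -0.0004, 0.0537], -0.004], [1.0, [0.0065, -0.0005, 0.0537], -0.004], [1.0, [0.0065, -0.0004, 0.0537], -0.004], [1.0, [0, 0, 0], 0], [1.0, [0, 0, 0], 0]]'

```text
time_s: 5.7
position: [463.0, -363.3, 149.8]
tool_rot: [-0.253, -3.131, -0.0]
contact_force: [0.4, -0.9, 1.0]
grip_width: 1.0
gripper_force: 0.0
```

```bash
python3 - <<'E'
from jugpose import *
np.set_printoptions(precision=2,suppress=True)
s=snap('wrist','wD.png');np.savez('wD.npz',K=s['camera_matrix'],T=s['cam_to_world']);im=cv2.imread('pics/wD.png')
c,si=np.cos(-.1606),np.sin(-.1606);f=lambda p:np.array([571.86+c*p[0]-si*p[1],-380.36+si*p[0]+c*p[1],p[2]])
pr={n:proj(s,f(p))[0] for n,p in(('hL',(0,62,9)),('hR',(0,-62,9)),('tipT',(-90,0,94)),('tipB',(-90,0,76)))};print(pr)
C=dict(camera_matrix=np.load('wC.npz')['K'],cam_to_world=np.load('wC.npz')['T']);g={'hL':(302,217.57),'hR':(219.06,218.23)};Q={}
for n in g:
    h=hole(im,pr[n],8);Q[n],e=tri([ray(s,h),ray(C,g[n])]);print(n,h,Q[n],e,atz(s,h,9))
d=Q['hL']-Q['hR'];print(np.arctan2(-d[0],d[1]),(Q['hL']+Q['hR'])/2)
o=env.get_obs();print(o['position'],o['tool_rot'])
cv2.imwrite('pics/wD2.png',cv2.resize(im,None,fx=1.56,fy=1.56,interpolation=3))
E
```

```text
{'hL': array([316.14, 273.22]), 'hR': array([205.96, 273.36]), 'tipT': array([261.5 , 237.39]), 'tipB': array([261.38, 226.91])}
hL [315.72 272.46] [ 582.51 -319.13    6.45] [0.1, 0.1] [ 580.71 -319.53    9.  ]
hR [205.76 272.5 ] [ 562.44 -442.11    6.57] [0.2, 0.2] [ 560.8  -441.53    9.  ]
-0.16174149634386364 [ 572.47 -380.62    6.51]
[ 463.97 -364.42  151.75] [ 0.25  3.13 -0.  ]
```

View pics/wD2.png

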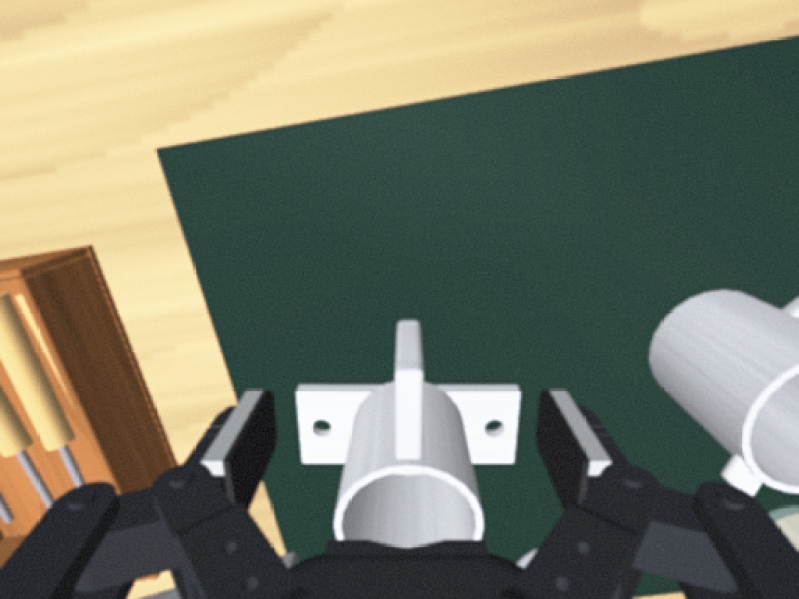

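```bash
python3 - <<'E'
from jugpose import *
np.set_printoptions(precision=1,suppress=True)
o=env.get_obs();s=dict(camera_matrix=np.load('wD.npz')['K'],cam_to_world=np.load('wD.npz')['T'])
M=R.from_rotvec(o['tool_rot']).as_matrix();P=np.array(o['position'])
for x in(9,11,13):
  for z in(-13,-8): print(x,z,[1.56*proj(s,P+M@np.array([x,y,z]))[0] for y in(-42.5,42.5,-50)])
g=lambda x:(572.1+x*np.cos(-.161),-380.4+x*np.sin(-.161))
print(g(-94.5))
plan([(*g(-112),105,np.pi-.161),(*g(-112),54,np.pi-.161,26),(*g(-94.5),54,np.pi-.161,10)])
E
```

```text
9 -13 [array([270.8, 396.5]), array([538.1, 396.1]), array([247.2, 396.6])]
9 -8 [array([275. , 388.5]), array([533.9, 388.2]), array([252.1, 388.6])]
11 -13 [array([270.2, 391. ]), array([538.7, 390.6]), array([246.5, 391. ])]
11 -8 [array([274.4, 383.1]), array([534.4, 382.8]), array([251.4, 383.2])]
13 -13 [array([269.6, 385.4]), array([539.2, 385. ]), array([245.8, 385.4])]
13 -8 [array([273.8, 377.7]), array([535. , 377.3]), array([250.8, 377.7])]
(np.float64(478.8221239355043), np.float64(-365.2511440400082))
5 t 5.75
[[1.0, [0.0036, 0.0021, 0.0623], -0.001], [1.0, [0.0, -0.0, 0.034], 0.0], [1.0, [0.0, -0.0, 0.034], 0.0], [1.0, [-0.0117, -0.0, 0.0], 0.0], [1.0, [-0.0116, -0.0, 0.0], 0.0]]
```

step_arm --increments '[[1.0, [0.0036, 0.0021, 0.0623], -0.001], [1.0, [0.0, 0.0, 0.034], 0.0], [1.0, [0.0, 0.0, 0.034], 0.0], [1.0, [-0.0114, 0.0, 0.0], 0.0], [1.0, [-0.0113, 0.0, 0.0], 0.0], [1.0, [0, 0, 0], 0], [1.0, [0, 0, 0], 0]]'

```text
time_s: 6.45
position: [478.9, -366.1, 54.2]
tool_rot: [0.253, 3.128, -0.005]
contact_force: [0.6, -0.2, -0.1]
grip_width: 0.999
gripper_force: 0.0
```

```bash
python3 - <<'E'
from jugpose import *
np.set_printoptions(precision=2,suppress=True)
o=env.get_obs();d=np.array(o['position'])[:2]-[572.1,-380.4];c,s=np.cos(-.161),np.sin(-.161);print(o['position'],'in jug',[c*d[0]+s*d[1],-s*d[0]+c*d[1]],o['tool_rot'],np.pi-.161, o['contact_force'])
M=R.from_rotvec(o['tool_rot']).as_matrix();print(np.arctan2(M[1,0],M[0,0]))
E
```

```text
[ 478.93 -366.09   54.25] in jug [np.float64(-94.25497774595472), np.float64(-0.8073915487796892)] [ 0.25  3.13 -0.  ] 2.980592653589793 [ 0.57 -0.17 -0.09]
2.980363567909595
```

step_arm --increments '[[1.0, [0.001, 0.001, 0.0], 0.0], [0.0, [0, 0, 0], 0], [0.0, [0, 0, 0], 0], [0.0, [0, 0, 0], 0], [0.0, [0, 0, 0], 0], [0.0, [0, 0, 0], 0], [0.0, [0, 0, 0], 0], [0.0, [0, 0, 0], 0]]' --squeeze 100

```text
time_s: 7.25
position: [476.3, -363.9, 51.6]
tool_rot: [-0.254, -3.131, -0.0]
contact_force: [-1.8, 0.9, 2.3]
grip_width: 0.135
gripper_force: 97.4
```

```bash
python3 - <<'E'
from jugpose import *
np.set_printoptions(precision=2,suppress=True)
o=env.get_obs();d=np.array(o['position'])[:2]-[572.1,-380.4];c,s=np.cos(-.161),np.sin(-.161);print(o['position'],'in jug',[c*d[0]+s*d[1],-s*d[0]+c*d[1]],o['grip_width']*85, o['gripper_force'],o['contact_force'])
E
```

```text
[ 476.35 -363.87   51.56] in jug [np.float64(-97.1630275562243), np.float64(0.9683733005101054)] 11.482640444706252 97.40639492869377 [-1.81  0.87  2.29]
```

```bash
python3 - <<'E'
from jugpose import *
np.set_printoptions(precision=2,suppress=True)
for i in range(3):
    s=snap('wrist','wE.png');o=env.get_obs();print(o['position'],o['grip_width'],o['contact_force'])
np.savez('wE.npz',K=s['camera_matrix'],T=s['cam_to_world']);im=cv2.imread('pics/wE.png')
M=R.from_rotvec(o['tool_rot']).as_matrix();P=np.array(o['position'])
f=lambda p:proj(s,P+M@np.array(p))[0]
print('pads',f((11,-7,-2)),f((11,7,-2)))
c,si=np.cos(-.161),np.sin(-.161)
for p in((-90,0,94),(0,62,9),(0,-62,9)): print(p,proj(s,np.array([572.1+c*p[0]-si*p[1],-380.4+si*p[0]+c*p[1],p[2]]))[0])
cv2.imwrite('pics/wE2.png',cv2.resize(im[150:384,120:400],None,fx=2.5,fy=2.5,interpolation=3))
E
```

```text
[ 476.32 -363.85   51.51] 0.13305220808097493 [-2.31  0.62  3.05]
[ 476.33 -363.84   51.52] 0.13551836967376937 [-1.36  0.57  2.38]
[ 476.36 -363.85   51.54] 0.13540950162123583 [-3.11  0.59  2.13]
pads [247.94 236.28] [274.15 236.27]
(-90, 0, 94) [259.06 319.27]
(0, 62, 9) [337.46 331.77]
(0, -62, 9) [181.68 331.95]
```

View pics/wE2.png

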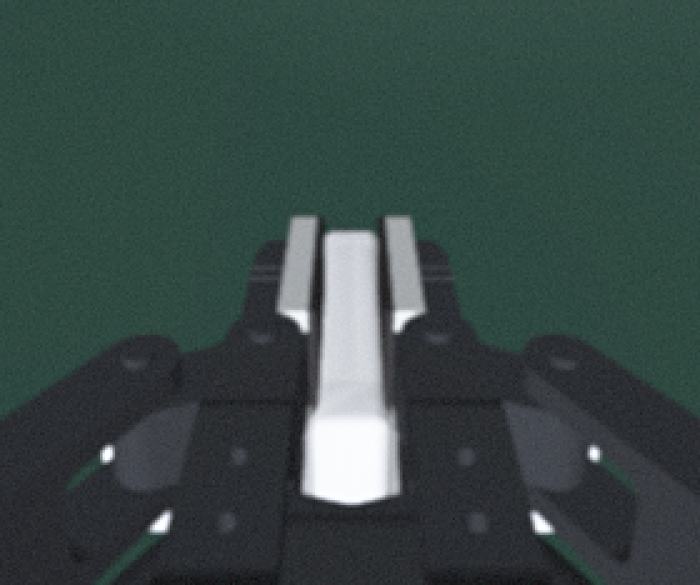

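The pads straddle the handle's strap and the strap's top outer edge is at crop row 415. From that I'll work out the true grip offset.

```bash
python3 - <<'E'
from jugpose import *
np.set_printoptions(precision=2,suppress=True)
s=dict(camera_matrix=np.load('wE.npz')['K'],cam_to_world=np.load('wE.npz')['T']);o=env.get_obs()
M=R.from_rotvec(o['tool_rot']).as_matrix();P=np.array(o['position'])
for n,uv,z in(('top edge',(120+350/2.5,150+415/2.5),94),('pad tip edge',(120+305/2.5,150+216/2.5),P[2]+2),('strap bottom',(260,150+232/2.5),20),('top bar meets wall',(260,150+495/2.5),94)):
    p=atz(s,uv,z);print(n,M.T@(p-P),p)
E
```

```text
top edge [ -5.42  -0.58 -42.46] [ 481.63 -365.3    94.  ]
pad tip edge [ 10.93 -10.18  -2.  ] [ 463.94 -372.13   53.54]
strap bottom [-11.39  -0.55  31.54] [ 487.51 -366.23   20.  ]
top bar meets wall [-22.9   -0.59 -42.47] [ 498.88 -368.12   94.  ]
```

step_arm --increments '[[0.0, [0, 0, -0.01], 0], [0.0, [0, 0, -0.02], 0], [0.0, [0, 0, -0.03], 0], [0.0, [0, 0, -0.03], 0], [0.0, [0, 0, -0.03], 0], [0.0, [0, 0, -0.03], 0], [0.0, [0, 0, -0.02], 0], [0.0, [0, 0, 0], 0], [0.0, [0, 0, 0], 0], [0.0, [0, 0, 0], 0]]'

```text
time_s: 8.4
position: [475.6, -363.1, 177.0]
tool_rot: [-0.254, -3.129, -0.003]
contact_force: [0.2, -0.8, -3.7]
grip_width: 0.131
gripper_force: 97.6
```

```bash
python3 - <<'E'
from jugpose import *
np.set_printoptions(precision=2,suppress=True)
s=snap('wrist','wF.png');S=snap('scene','sF.png');o=env.get_obs();print(o['position'],o['grip_width'],o['contact_force'],o['gripper_force'])
a=cv2.imread('pics/wE.png')[200:384,150:360];b=cv2.imread('pics/wF.png')[200:384,150:360]
for n in('wE','wF'):
    g=cv2.imread('pics/'+n+'.png').astype(float).mean(2)[:,255:265].mean(1);d=np.diff(g);print(n,[(i,round(float(d[i]))) for i in range(225,383) if abs(d[i])>9])
sc=cv2.imread('pics/sF.png')[170:384,60:400]
cv2.imwrite('pics/F.png',np.hstack([cv2.resize(b,(420,368),interpolation=2),cv2.resize(sc,(380,368))]))
plan([(418,14,184,np.pi+.3685,28)])
E
```

```text
[ 475.73 -363.18  176.97] 0.12966966572713523 [ 0.22  0.78 -2.97] 97.647924721241
wE [(240, 16), (241, 58), (242, 55), (243, 20), (316, 10), (349, -14), (350, -84), (351, -87), (352, -28)]
wF [(239, 20), (240, 63), (241, 55), (242, 13), (315, 9), (316, 9), (349, -16), (350, -86), (351, -87), (352, -24)]
14 t 8.5
[[1.0, [0.0112, 0.0346, -0.0007], -0.076], [1.0, [0.0099, 0.0349, -0.0006], -0.076], [1.0, [0.0086, 0.0354, -0.0007], -0.076], [1.0, [0.0072, 0.0356, -0.0007], -0.076], [1.0, [0.0058, 0.0358, -0.0006], -0.076], [1.0, [0.0045, 0.0361, -0.0007], -0.076], [1.0, [0.0031, 0.0362, -0.0007], -0.076], [1.0, [0.0017, 0.0363, -0.0007], -0.076], [1.0, [0.0004, 0.0363, -0.0006], -0.076], [1.0, [-0.001, 0.0364, -0.0007], -0.076], [1.0, [-0.0024, 0.0362, -0.0007], -0.076], [1.0, [-0.0038, 0.0362, -0.0006], -0.076]]
[[1.0, [-0.0052, 0.0359, -0.0007], -0.076], [1.0, [-0.0065, 0.0358, -0.0007], -0.076]]
```

View pics/F.png

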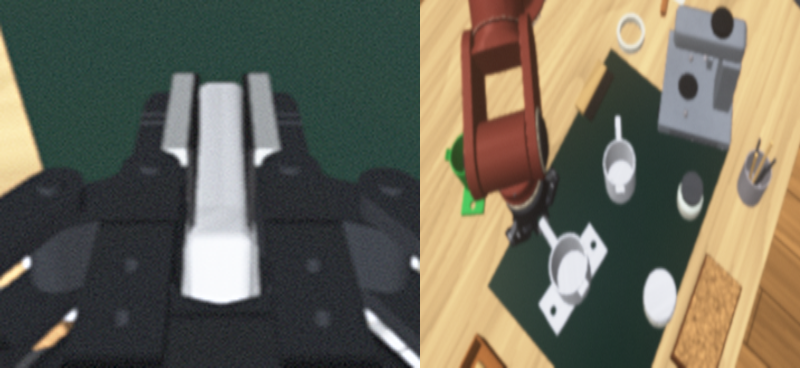

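The jug is held level in the pads. I carry it to a point in front of the mixer with the fingers kept shut.

step_arm --increments '[[0.0, [0.0112, 0.0346, -0.0007], -0.076], [0.0, [0.0099, 0.0349, -0.0006], -0.076], [0.0, [0.0086, 0.0354, -0.0007], -0.076], [0.0, [0.0072, 0.0356, -0.0007], -0.076], [0.0, [0.0058, 0.0358, -0.0006], -0.076], [0.0, [0.0045, 0.0361, -0.0007], -0.076], [0.0, [0.0031, 0.0362, -0.0007], -0.076], [0.0, [0.0017, 0.0363, -0.0007], -0.076], [0.0, [0.0004, 0.0363, -0.0006], -0.076], [0.0, [-0.001, 0.0364, -0.0007], -0.076], [0.0, [-0.0024, 0.0362, -0.0007], -0.076], [0.0, [-0.0038, 0.0362, -0.0006], -0.076]]'

```text
time_s: 9.7
position: [426.2, -39.4, 184.0]
tool_rot: [0.462, -3.106, -0.001]
contact_force: [-0.2, -1.2, -4.1]
grip_width: 0.135
gripper_force: 97.8
```

step_arm --increments '[[0.0, [-0.0052, 0.0359, -0.0007], -0.076], [0.0, [-0.0065, 0.0358, -0.0007], -0.076], [0.0, [0, 0, 0], 0], [0.0, [0, 0, 0], 0], [0.0, [0, 0, 0], 0]]'

```text
time_s: 10.2
position: [418.6, 12.9, 185.5]
tool_rot: [0.577, -3.087, 0.0]
contact_force: [0.9, 0.6, -3.2]
grip_width: 0.135
gripper_force: 98.0
```

```bash
cat > seat.py <<'E'
from jugpose import *
np.set_printoptions(precision=2,suppress=True)
SX,SY,SA=619.2,91.8,.3685
def S(x,y,z,dy=0): return (SX+x*np.cos(SA)-y*np.sin(SA),SY+x*np.sin(SA)+y*np.cos(SA),40+z,np.pi+SA+dy)
def where():
    o=env.get_obs();d=np.array(o['position'])-[SX,SY,40];c,s=np.cos(SA),np.sin(SA);M=R.from_rotvec(o['tool_rot']).as_matrix()
    f=o['contact_force'];print('seatframe TCP',np.array([c*d[0]+s*d[1],-s*d[0]+c*d[1],d[2]]),'dyaw',round(float((np.arctan2(M[1,0],M[0,0])-np.pi-SA+np.pi)%(2*np.pi)-np.pi),4),'F',np.array([c*f[0]+s*f[1],-s*f[0]+c*f[1],f[2]]),'t',o['time_s'],'w',o['grip_width'],o['gripper_force'])
E
python3 - <<'E'
from seat import *
where();s=snap('wrist','wG.png')
g=cv2.imread('pics/wG.png').astype(float).mean(2)[:,255:265].mean(1);d=np.diff(g);print([(i,round(float(d[i]))) for i in range(225,383) if abs(d[i])>9])
m=env.spot_point('wrist','seat');print(m[:2])
plan([S(-215.4,0,76),S(-135,0,76)],grip=0.0,vmax=28)
E
```

```text
seatframe TCP [-215.56   -1.38  145.53] dyaw 0.0009 F [ 1.1   0.23 -3.18] t 10.2 w 0.13512614870018325 97.95211985707283
[(239, 18), (240, 52), (241, 51), (242, 14), (317, 10), (349, -33), (350, -73), (351, -71), (352, -15)]
[{'uv': [80.8, 215.9], 'p': 0.66}]
6 t 10.3
[[0.0, [-0.0001, 0.0007, 0.031], 0.0], [0.0, [-0.0, 0.0008, 0.0309], 0.0], [0.0, [-0.0001, 0.0007, 0.031], 0.0], [0.0, [-0.0357, -0.0, 0.0], 0.0], [0.0, [-0.0358, -0.0, 0.0], 0.0], [0.0, [-0.0357, -0.0, 0.0], 0.0]]
```

step_arm --increments '[[0.0, [-0.0001, 0.0007, 0.031], 0.0], [0.0, [0.0, 0.0008, 0.0309], 0.0], [0.0, [-0.0001, 0.0007, 0.031], 0.0], [0.0, [-0.0357, 0.0, 0.0], 0.0], [0.0, [-0.0358, 0.0, 0.0], 0.0], [0.0, [-0.0357, 0.0, 0.0], 0.0], [0.0, [0, 0, 0], 0], [0.0, [0, 0, 0], 0], [0.0, [0, 0, 0], 0]]'

```text
time_s: 11.2
position: [492.5, 43.4, 115.8]
tool_rot: [0.577, -3.087, -0.0]
contact_force: [-0.2, 1.1, -3.0]
grip_width: 0.136
gripper_force: 98.5
```

```bash
python3 - <<'E'
from seat import *
where();s=snap('wrist','wH.png');T=snap('top','tH.png');sc=snap('scene','sH.png')
w=s['color'][:,:,::-1];a=cv2.resize(w,(400,300),interpolation=2);b=cv2.resize(sc['color'][150:290,230:417,::-1],(400,300),interpolation=2)
t=cv2.resize(T['color'][80:200,180:340,::-1],(400,300),interpolation=2);q=cv2.resize(w[180:384,100:412],(400,300))
cv2.imwrite('pics/H.png',np.vstack([np.hstack([a,b]),np.hstack([t,q])]))
plan([S(-105,0,76.5)],grip=0.0,vmax=12)
E
```

```text
seatframe TCP [-135.64    0.54   75.83] dyaw 0.0008 F [ 0.17  1.07 -3.03] t 11.2 w 0.1363422166739236 98.52897271513939
3 t 11.35
[[0.0, [-0.0135, -0.0003, -0.0001], 0.001], [0.0, [-0.0136, -0.0003, -0.0002], 0.001], [0.0, [-0.0135, -0.0003, -0.0001], 0.001]]
```

View pics/H.png

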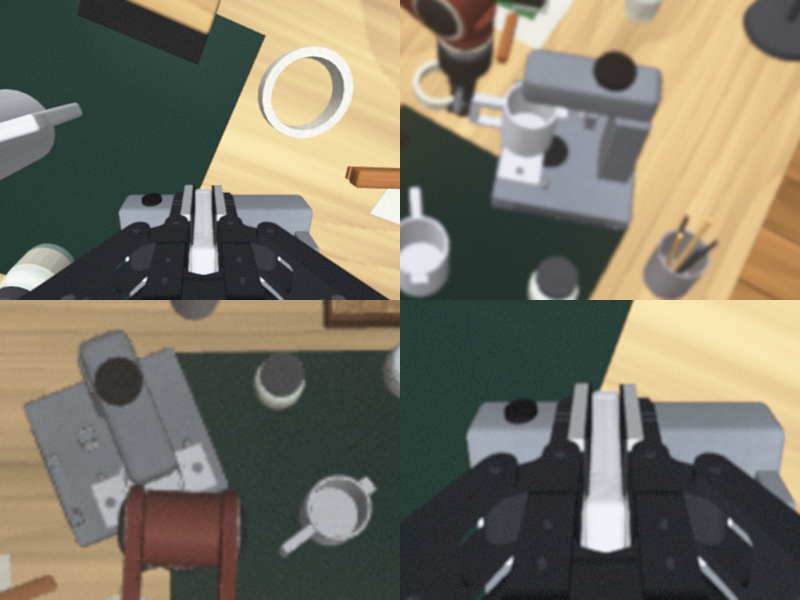

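The jug is upright at the mixer's front, and its underside is clear of the pegs. I'll check the wrist-to-head clearance numerically from the scene image as I move in.

step_arm --increments '[[0.0, [-0.0135, -0.0004, -0.0003], 0.001], [0.0, [-0.0136, -0.0003, -0.0003], 0.001], [0.0, [-0.0135, -0.0003, -0.0003], 0.0], [0.0, [0, 0, 0], 0], [0.0, [0, 0, 0], 0]]'

```text
time_s: 11.85
position: [522.1, 54.5, 116.8]
tool_rot: [0.577, -3.087, -0.0]
contact_force: [-0.4, -0.0, -3.2]
grip_width: 0.137
gripper_force: 98.6
```

```bash
python3 - <<'E'
from seat import *
where();s=snap('scene','sI.png')
for n,p in(('head front R bot',(-55,-30,165)),('head front R top',(-55,-30,225)),('head front L top',(-55,30,225)),('TCP-38 y0 z165',(-67,-42,165)),('(-67,-42,225)',(-67,-42,225)),('back R top',(125,-30,225))): print(n,proj(s,np.array(S(*p)[:3]))[0])
im=s['color'][150:235,235:330].astype(int)
for r in im[::1]:
    print(''.join('r' if q[0]>1.35*q[2] and q.sum()<330 else '.' if q[0]>1.2*q[2] else '#' if q.sum()<150 else 'o' if q.sum()<330 else ' ' for q in r))
E
```

```text
seatframe TCP [-104.02    0.16   76.82] dyaw 0.0012 F [-0.41  0.11 -3.21] t 11.85 w 0.13709644953437738 98.57960164546967
head front R bot [284.67 198.09]
head front R top [286.19 186.58]
head front L top [289.36 169.56]
TCP-38 y0 z165 [279.95 200.83]
(-67,-42,225) [281.22 189.4 ]
back R top [351.79 197.49]
..rrrrrrrrrrrr...............rrrrrrrrrrrrrrrrrrrrrrrrrr......oo             ...................
...rrrrrrrrrrr.....oooo.......rrrrrrrrrrrrrrrrrrrrrrr........oo            ....................
....rrrrrrrrrr....oooooo.......rrrrrrrrrrrrrrrrrrrrrooooooo..o             ....................
.....rrrrrrrrr...oooooooooo.....rrrrrrrrrrrrrrrrrrr.     oooo             .....................
.......rrrrrrrr...oooooooooo.....rrrrrrrrrrrrrrrrrrr                     ......................
........rrrrrrr....o.ooooooooo....rrrrrrrrrrrrrrrrrr.o                   ......................
.........rrrrrr.........oooooo.....rrrrrrrrrrrrrrrrr.oooo               .......................
...........rrrrr........ooooooo....rrrrrrrrrrrrrrrrr                   ........................
............rrrr.......
[... 6613 characters left out ...]
##ooo##oooo#o#oo#o##ooooooooo                                               ooooooo
o#ooooo#o#o###ooo###o####oo#ooooooooooooo                                               ooooooo
oooo###o#oo#o#o##o#o####o####o###o#ooooo                                                ooooooo
##oooo#o##o####o#####o##o###ooo#oo####oo                                                ooooooo
#o##oo##o#ooo##########o#########o#o##oo                                                ooooooo
ooooo######oo##oo#######o#o######o##o#oo                                                ooooooo
oo#o#o######o#o###o#################oooo                                                    ooo
#o#################o###############o#ooo
```

The round wrist flange has a 38 mm radius, as assumed. Stopping at x ≈ -96 leaves about 3 mm to the head.

step_arm --increments '[[0.0, [-0.0053, -0.0002, 0.0], 0.001], [0.0, [-0.0051, 0, 0.0], 0.001], [0.0, [0, 0, 0], 0], [0.0, [0, 0, 0], 0]]'

```text
time_s: 12.3
position: [529.2, 57.0, 116.9]
tool_rot: [0.575, -3.088, 0.0]
contact_force: [-0.7, 1.1, -3.4]
grip_width: 0.132
gripper_force: 98.6
```

```bash
python3 -c "
from seat import *
where()"
```

```text
seatframe TCP [-96.48  -0.06  76.94] dyaw -0.0002 F [-0.26  1.29 -3.39] t 12.3 w 0.13152475811783343 98.55649664998055
```

step_arm --increments '[[0.0, [0, 0, 0.006], 0], [0.0, [0, 0, 0.006], 0], [0.0, [0, 0, 0.004], 0], [0.0, [0, 0, 0.003], 0], [0.0, [0, 0, 0], 0]]'

```text
time_s: 12.8
position: [528.8, 57.0, 102.0]
tool_rot: [0.575, -3.087, -0.0]
contact_force: [-0.6, 0.7, -3.4]
grip_width: 0.133
gripper_force: 98.5
```

```bash
python3 -c "
from seat import *
where()"
```

```text
seatframe TCP [-96.9    0.09  62.02] dyaw -0.0003 F [-0.28  0.86 -3.42] t 12.8 w 0.13271587018543293 98.52480188012123
```

step_arm --increments '[[0.0, [-0.0006, 0, 0.004], 0], [0.0, [0, 0, 0.004], 0], [0.0, [0, 0, 0.003], 0], [0.0, [0, 0, 0], 0]]'

```text
time_s: 13.2
position: [529.3, 57.1, 93.9]
tool_rot: [0.575, -3.088, -0.0]
contact_force: [-0.2, -0.3, -3.8]
grip_width: 0.133
gripper_force: 98.5
```

```bash
python3 -c "
from seat import *
where()"
```

```text
seatframe TCP [-96.39   0.06  53.88] dyaw -0.0003 F [-0.34 -0.18 -3.77] t 13.2 w 0.1329418507479254 98.52370172739029
```

step_arm --increments '[[0.0, [0, 0, 0.0015], 0], [0.0, [0, 0, 0.0013], 0], [0.0, [0, 0, 0.0], 0]]'

```text
time_s: 13.5
position: [529.8, 57.1, 92.5]
tool_rot: [-0.575, 3.088, -0.0]
contact_force: [-0.5, 0.0, -3.2]
grip_width: 0.132
gripper_force: 99.0
```

step_arm --increments '[[0.0, [0, 0, 0.0013], 0], [0.0, [0, 0, 0], 0]]'

```text
time_s: 13.7
position: [529.9, 57.1, 91.8]
tool_rot: [-0.575, 3.088, -0.0]
contact_force: [-1.4, -0.2, -1.3]
grip_width: 0.134
gripper_force: 99.7
```

```bash
python3 -c "
from seat import *
where()"
```

```text
seatframe TCP [-95.78  -0.22  51.76] dyaw -0.0003 F [-1.4   0.38 -1.31] t 13.7 w 0.1338825451138158 99.74319040775299
```

step_arm --increments '[[0.0, [0, 0, 0.0013], 0], [0.0, [0, 0, 0.0007], 0], [0.0, [0, 0, 0], 0]]'

```text
time_s: 14.0
position: [530.0, 57.1, 91.5]
tool_rot: [-0.575, 3.088, -0.0]
contact_force: [-6.3, -1.6, 7.4]
grip_width: 0.132
gripper_force: 101.1
```

```bash
python3 -c "
from seat import *
where()"
```

```text
seatframe TCP [-95.71  -0.25  51.51] dyaw -0.0002 F [-6.46  0.82  7.37] t 14.0 w 0.13212465008506405 101.08847960829735
```

step_arm --increments '[[0.3, [0, 0, 0], 0], [0.6, [0, 0, 0], 0], [1.0, [0, 0, 0], 0], [1.0, [0, 0, 0], 0], [1.0, [0, 0, 0], 0], [1.0, [0, 0, 0], 0], [1.0, [0.01, 0, 0], 0], [1.0, [0.03, 0, 0], 0], [1.0, [0.04, 0, 0], 0], [1.0, [0.04, 0, 0], 0], [1.0, [0, 0, 0], 0]]'

```text
time_s: 15.1
position: [442.3, 24.2, 88.5]
tool_rot: [0.573, -3.086, -0.001]
contact_force: [0.5, -0.0, -0.5]
grip_width: 0.997
gripper_force: 0.0
```

```bash
python3 - <<'E'
from seat import *
where();s=snap('wrist','wJ.png')
for n in('jug_handle','jug','keeper_edge'): print(n,[(round(d['p'],2),np.array(d['uv']).round(1)) for d in env.spot_point('wrist',n)][:2])
for n,p in(('tip',(-90,0,94)),('grip',(-78,0,84)),('hingeknuckle front',(-48,113,28)),('plate corner',(-30,78,10)),('plate cornerR',(-30,-78,10)),('origin',(0,0,0)),('edge',(0,114,81))): print(n,proj(s,np.array(S(*p)[:3]))[0])
plan([S(-175,0,110),S(-175,60,170),S(-120,190,150),S(0,190,150)],grip=0.0)
cv2.imwrite('pics/wJ2.png',cv2.resize(s['color'][150:384,56:456,::-1],None,fx=1.95,fy=1.95,interpolation=3))
E
```

```text
seatframe TCP [-189.4     0.7    48.48] dyaw -0.0014 F [ 0.5  -0.2  -0.52] t 15.1 w 0.9974711236131782 0.0
jug_handle []
jug []
keeper_edge []
tip [258.95 468.07]
grip [259.05 460.27]
hingeknuckle front [405.38 399.36]
plate corner [351.03 393.73]
plate cornerR [167.63 394.2 ]
origin [259.44 407.1 ]
edge [433.21 531.99]
11 t 15.3
[[0.0, [-0.0069, 0.0002, -0.0397], -0.0], [0.0, [-0.0068, 0.0002, -0.0398], -0.0], [0.0, [0.0, 0.04, -0.04], -0.0], [0.0, [0.0, 0.04, -0.04], -0.0], [0.0, [-0.0183, 0.0433, 0.0067], -0.0], [0.0, [-0.0183, 0.0434, 0.0066], -0.0], [0.0, [-0.0184, 0.0433, 0.0067], -0.0], [0.0, [-0.0183, 0.0434, 0.0067], -0.0], [0.0, [-0.0533, 0.0, -0.0], -0.0], [0.0, [-0.0534, 0.0, -0.0], -0.0], [0.0, [-0.0533, 0.0, -0.0], -0.0]]
```

View pics/wJ2.png

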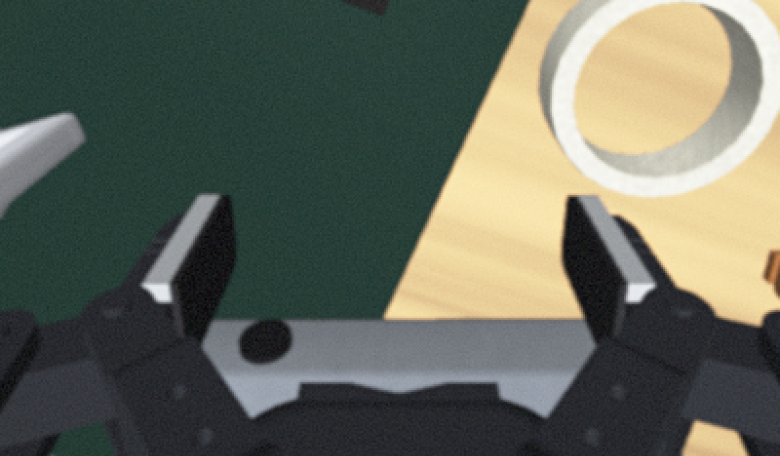

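The jug was released cleanly and the gripper is clear of it. I'll rise for a numeric check of the seating.

step_arm --increments '[[0.0, [0, 0, -0.06], 0], [0.0, [0, 0, -0.06], 0], [0.0, [0, 0, -0.06], 0], [0.0, [0, 0, -0.06], 0], [0.0, [0, 0, -0.04], 0], [0.0, [0, 0, 0], 0], [0.0, [0, 0, 0], 0]]'

```text
time_s: 16.0
position: [446.6, 24.9, 300.8]
tool_rot: [-0.576, 3.087, -0.001]
contact_force: [0.2, 0.3, -1.0]
grip_width: -0.001
gripper_force: 0.0
```

```bash
python3 - <<'E'
from seat import *
where();s=snap('wrist','wK.png');im=s['color'].astype(int)
for n in('jug_handle','jug','keeper_edge','keeper_hinge'): print(n,[(round(d['p'],2),np.array(d['uv']).round(1)) for d in env.spot_point('wrist',n)][:2])
for n,p in(('tip',(-90,0,94)),('grip',(-78,0,84)),('cornerL',(-30,78,10)),('cornerR',(-30,-78,10)),('holeL',(0,62,12)),('holeR',(0,-62,12)),('origin',(0,0,0)),('edge',(0,114,81)),('hinge',(0,110,21))): print(n,proj(s,np.array(S(*p)[:3]))[0])
u=proj(s,np.array(S(0,0,10)[:3]))[0].astype(int);g=im[u[1]-65:u[1]+22,u[0]-65:u[0]+85].sum(2);print(u-[65,65])
for r in g[::2]: print(''.join(' .:-=+*#%@'[min(9,v//77)] for v in r))
E
```

```text
seatframe TCP [-185.13   -0.23  260.75] dyaw 0.0002 F [ 0.3   0.25 -1.  ] t 16.0 w -0.0010469380630755642 0.0
jug_handle []
jug [(0.41, array([259.5, 359.6]))]
keeper_edge []
keeper_hinge [(0.7, array([333.5, 279.1]))]
tip [260.19 249.47]
grip [260.19 253.87]
cornerL [311.22 255.88]
cornerR [209.13 255.87]
holeL [300.05 273.43]
holeR [220.29 273.42]
origin [260.17 268.98]
edge [345.66 303.94]
hinge [332.26 276.91]
[195 207]
...................................:.....:......................:=+*####**#***#*****#*#*###*#**#*#**#########################***#************#########
.........................................:.........:...........:-+******##*#***##*******#*********#***###*#####################**********************#
.....:....................................:....................-+*#***********#*#*#***************#*#*******#*#####*###############*#**#********#*****
........................................:.....................-+*########**************##*#****#*********#*****#*****##*##*###############************
............................................................:-+*####
[... 5271 characters left out ...]
..........::::........ ......:.::::...........-*%%%%%%%%%%%%#*++++++==-:::............::::-+++++
........:-=++++*#%@%@@%%%%#+-:...............::.................:.:..................................:-+*#%%%%%%%%#*++++=-:....................:-=++++
..........:=+++*#%%%##*+=-.....................................::.:.:....................................:-=*##%%%#++++=:.........................:--=
...........:------:::.........................................:.:..:.. .......................................:::------:.............................:
...............................................................::.:::................................. ...............................................
```

The foot plate is home: its corners are at (209,256) and (310,256) and the pegs fill the holes at (220,274) and (300,274), all as predicted. Next I go round to the keeper's outer side with the gripper shut and turned 90°.

```bash
python3 - <<'E'
from seat import *
print(env.get_obs()['joint_pos'])
h=-np.pi/2
plan([S(-170,100,200,h*.5),S(-60,190,170,h),S(0,160,120,h),S(0,150,60,h)],grip=0.0,vmax=45)
E
```

```text
[-0.11 -0.42  1.92  0.    1.65 -2.05]
16 t 16.25
[[0.0, [-0.0037, 0.0222, 0.0129], 0.262], [0.0, [-0.0007, 0.0224, 0.0129], 0.262], [0.0, [0.0022, 0.0224, 0.0129], 0.262], [0.0, [0.0051, 0.0219, 0.0128], 0.262], [0.0, [0.0079, 0.021, 0.0129], 0.262], [0.0, [0.0106, 0.0198, 0.0129], 0.262], [0.0, [-0.0031, 0.0314, 0.0067], 0.262], [0.0, [0.001, 0.0316, 0.0066], 0.262], [0.0, [0.0051, 0.0312, 0.0067], 0.262], [0.0, [0.0092, 0.0302, 0.0067], 0.262], [0.0, [0.013, 0.0287, 0.0067], 0.262], [0.0, [0.0167, 0.0269, 0.0066], 0.262]]
[[0.0, [-0.0199, 0.04, 0.0333], -0.001], [0.0, [-0.02, 0.04, 0.0334], -0.001], [0.0, [-0.0067, 0.0, 0.04], -0.0], [0.0, [-0.0066, 0.0, 0.04], -0.0]]
```

step_arm --increments '[[0.0, [-0.0037, 0.0222, 0.0129], 0.262], [0.0, [-0.0007, 0.0224, 0.0129], 0.262], [0.0, [0.0022, 0.0224, 0.0129], 0.262], [0.0, [0.0051, 0.0219, 0.0128], 0.262], [0.0, [0.0079, 0.021, 0.0129], 0.262], [0.0, [0.0106, 0.0198, 0.0129], 0.262], [0.0, [-0.0031, 0.0314, 0.0067], 0.262], [0.0, [0.001, 0.0316, 0.0066], 0.262], [0.0, [0.0051, 0.0312, 0.0067], 0.262], [0.0, [0.0092, 0.0302, 0.0067], 0.262], [0.0, [0.013, 0.0287, 0.0067], 0.262], [0.0, [0.0167, 0.0269, 0.0066], 0.262]]'

```text
time_s: 17.45
position: [495.2, 248.1, 210.4]
tool_rot: [-1.785, -2.584, 0.003]
contact_force: [0.1, -0.5, -0.2]
grip_width: -0.002
gripper_force: 0.0
```

step_arm --increments '[[0.0, [-0.0199, 0.04, 0.0333], -0.001], [0.0, [-0.02, 0.04, 0.0334], -0.001], [0.0, [0, 0, 0], 0], [0.0, [0, 0, 0], 0]]'

```text
time_s: 17.85
position: [561.2, 240.5, 159.4]
tool_rot: [-1.776, -2.587, 0.006]
contact_force: [-0.0, -0.2, 0.2]
grip_width: 0.003
gripper_force: 0.0
```

```bash
python3 - <<'E'
from seat import *
where();s=snap('wrist','wL.png')
for n in('keeper_edge','keeper_hinge'): print(n,[(round(d['p'],2),np.array(d['uv']).round(1)) for d in env.spot_point('wrist',n)][:2])
for n,p in(('edge',(0,114,81)),('hinge',(0,110,21))): print(n,proj(s,np.array(S(*p)[:3]))[0])
plan([S(0,152,60,-np.pi/2)],grip=0.0,vmax=45)
E
```

```text
seatframe TCP [ -0.54 159.63 119.42] dyaw -1.5719 F [-0.1  -0.14  0.21] t 17.85 w 0.003112948347487479 0.0
keeper_edge []
keeper_hinge []
edge [262.76 279.  ]
hinge [262.47 243.29]
2 t 18.0
[[0.0, [-0.0054, -0.0003, 0.0421], -0.0], [0.0, [-0.0053, -0.0003, 0.0422], -0.0]]
```

step_arm --increments '[[0.0, [-0.0054, -0.0003, 0.0421], 0.0], [0.0, [-0.0053, -0.0003, 0.0422], 0.0], [0.0, [0, 0, 0], 0], [0.0, [-0.0107, 0, 0], 0], [0.0, [-0.0107, 0, 0], 0], [0.0, [-0.0107, 0, 0], 0], [0.0, [-0.0107, 0, 0], 0], [0.0, [0, 0, 0], 0]]'

```text
time_s: 18.8
position: [577.2, 202.4, 99.8]
tool_rot: [1.779, 2.588, 0.002]
contact_force: [-0.2, 1.0, -0.3]
grip_width: 0.003
gripper_force: 0.0
```

```bash
python3 -c "
from seat import *
where()"
```

```text
seatframe TCP [  0.69 118.27  59.81] dyaw -1.5727 F [ 0.14  1.02 -0.25] t 18.8 w 0.0025317474058169083 0.0
```

step_arm --increments '[[0.0, [-0.0093, 0, 0], 0], [0.0, [-0.0093, 0, 0], 0], [0.0, [-0.0093, 0, 0], 0], [0.0, [-0.0093, 0, 0], 0], [0.0, [0, 0, 0], 0]]'

```text
time_s: 19.3
position: [586.5, 176.2, 98.6]
tool_rot: [1.778, 2.589, -0.001]
contact_force: [0.0, -0.2, 0.3]
grip_width: 0.003
gripper_force: 0.0
```

```bash
python3 - <<'E'
from seat import *
where();s=snap('wrist','wM.png')
for n in('keeper_edge','keeper_hinge'): print(n,[(round(d['p'],2),np.array(d['uv']).round(1)) for d in env.spot_point('wrist',n)][:2])
E
```

```text
seatframe TCP [-0.09 90.54 58.56] dyaw -1.5722 F [-0.05 -0.23  0.32] t 19.3 w 0.0026938816297106204 0.0
keeper_edge []
keeper_hinge [(0.86, array([261.5, 195.7]))]
```

step_arm --increments '[[0.0, [0, 0, 0.008], 0], [0.0, [0, 0, 0.008], 0], [0.0, [0, 0, 0.008], 0], [0.0, [0, 0, 0.006], 0], [0.0, [0, 0, 0], 0]]'

```text
time_s: 19.95
position: [585.8, 177.3, 75.2]
tool_rot: [-1.777, -2.59, 0.001]
contact_force: [0.9, -0.3, 0.8]
grip_width: 0.001
gripper_force: 0.3
```

```bash
python3 -c "
from seat import *
where()"
```

```text
seatframe TCP [-0.35 91.8  35.19] dyaw -1.5712 F [ 0.73 -0.61  0.78] t 19.95 w 0.0006819159677467993 0.2991929277777672
```

step_arm --increments '[[0.0, [-0.003, 0, 0.004], 0], [0.0, [-0.003, 0, 0.004], 0], [0.0, [0, 0, 0.003], 0], [0.0, [0, 0, 0], 0]]'

```text
time_s: 20.35
position: [587.6, 173.6, 67.9]
tool_rot: [-1.777, -2.59, -0.001]
contact_force: [-0.6, 1.6, 3.1]
grip_width: -0.003
gripper_force: 1.4
```

```bash
python3 -c "
from seat import *
where()"
```

```text
seatframe TCP [-0.03 87.66 27.86] dyaw -1.5712 F [0.06 1.74 3.15] t 20.35 w -0.002632688765218672 1.4494021539576352
```

step_arm --increments '[[0.0, [0, 0, 0.002], 0], [0.0, [0, 0, 0.002], 0], [0.0, [0, 0, 0], 0]]'

```text
time_s: 20.65
position: [587.9, 173.1, 65.1]
tool_rot: [1.778, 2.59, 0.0]
contact_force: [-1.2, 1.5, 4.5]
grip_width: -0.004
gripper_force: 2.1
```

step_arm --increments '[[0.0, [0, 0, 0.0015], 0], [0.0, [0, 0, 0], 0]]'

```text
time_s: 20.85
position: [588.0, 173.1, 65.0]
tool_rot: [-1.777, -2.59, 0.0]
contact_force: [-4.2, 0.9, 8.7]
grip_width: 0.003
gripper_force: 4.7
```

```bash
python3 -c "
from seat import *
where()"
```

```text
seatframe TCP [ 0.16 87.07 24.99] dyaw -1.5713 F [-3.61  2.41  8.75] t 20.85 w 0.0030349415869972618 4.678439173585502
```

step_arm --increments '[[0.0, [0, 0, 0.0015], 0], [0.0, [0, 0, 0], 0]]'

```text
time_s: 21.05
position: [588.0, 173.1, 64.9]
tool_rot: [-1.777, -2.59, 0.001]
contact_force: [-6.7, 0.4, 13.5]
grip_width: -0.001
gripper_force: 7.2
```

step_arm --increments '[[0.0, [0, 0, 0.002], 0], [0.0, [0, 0, 0], 0], [0.0, [0, 0, 0], 0]]'

```text
time_s: 21.35
position: [588.1, 173.1, 64.8]
tool_rot: [-1.777, -2.59, 0.001]
contact_force: [-10.6, 0.2, 21.0]
grip_width: -0.0
gripper_force: 10.5
```

```bash
python3 -c "
from seat import *
where()"
```

```text
seatframe TCP [ 0.3  87.04 24.82] dyaw -1.571 F [-9.82  4.   21.04] t 21.35 w -0.00038622878550257213 10.496046823536744
```

step_arm --increments '[[0.0, [0, 0, -0.004], 0], [0.0, [0, 0, -0.02], 0], [0.0, [0, 0, -0.04], 0], [0.0, [0.02, 0, -0.05], 0], [0.0, [0.03, 0, -0.05], 0], [0.0, [0.04, 0, -0.05], 0], [0.0, [0.04, 0, -0.03], 0], [0.0, [0, 0, 0], 0], [0.0, [0, 0, 0], 0]]'

```text
time_s: 22.25
position: [552.7, 264.1, 244.4]
tool_rot: [1.776, 2.59, -0.0]
contact_force: [0.9, 0.3, -0.8]
grip_width: -0.0
gripper_force: 0.0
```

```bash
python3 - <<'E'
from seat import *
where();s=snap('wrist','wN.png');T=snap('top','tN.png');Sc=snap('scene','sN.png')
for n in('keeper_edge','keeper_hinge','jug_handle'): print(n,[(c,round(d['p'],2),np.array(d['uv']).round(1)) for c in('wrist','top') for d in env.spot_point(c,n)][:3])
for n,p in(('edge shut',(0,50,25)),('edge .15 open',(0,51,34)),('edge corners',(35,50,25)),('',(-35,50,25)),('hinge',(0,110,21)),('handle',(-78,0,84))): print(n,proj(s,np.array(S(*p)[:3]))[0],proj(T,np.array(S(*p)[:3]))[0])
for n in('plain_jug','ink_jar','tall_jar','tin','tape_roll','brayer','squeegee'): print(n,[np.array(d['uv']).round(1).tolist() for d in env.spot_point('top',n)][:1])
u=proj(s,np.array(S(0,80,25)[:3]))[0].astype(int);g=s['color'][u[1]-45:u[1]+75,u[0]-75:u[0]+75].astype(int).sum(2);print(u-[75,45])
for r in g[::2]: print(''.join(' .:-=+*#%@'[min(9,v//77)] for v in r))
E
```

```text
seatframe TCP [  0.03 184.64 204.45] dyaw -1.5703 F [ 0.97 -0.04 -0.81] t 22.25 w -0.00015892906212168007 0.0
keeper_edge [('top', 0.66, array([222.5, 150. ]))]
keeper_hinge [('wrist', 0.72, array([262.4, 225.1])), ('top', 0.64, array([209.7, 153.3]))]
jug_handle [('top', 0.87, array([247.1, 162.6])), ('top', 0.7, array([368.2, 254.4]))]
edge shut [260.8  271.11] [222.71 148.26]
edge .15 open [260.82 274.62] [222.26 147.97]
edge corners [288.24 271.1 ] [218.84 138.6 ]
 [233.35 271.12] [226.6  157.96]
hinge [260.84 227.1 ] [206.06 155.1 ]
handle [192.57 338.75] [245.14 162.22]
plain_jug [[309.6, 165.9]]
ink_jar [[288.8, 113.4]]
tall_jar [[132.0, 150.7]]
tin [[345.9, 110.0]]
tape_roll [[230.6, 214.3]]
brayer [[160.9, 207.6]]
squeegee [[280.4, 220.6]]
[185 205]
++++++++++==+===+=++==:::.:::.:.:.:::.::.::::.::..:.:::.::.:.:..:..::::.........:....:..:..:.::.........:.:..:.:.:.::..:.............:.........:.....:
++++++++++=+====+++==-::::::::.:::::::::::::::::::::::::::::.::::::::::::::::::::::::::::::::::::::::::::::::::::::::::.:::::::.::::::.:::::::::.:::::
++++++++++==+==+++==--::-----
[... 8028 characters left out ...]
  .               ...........  .           .                             .................... ..
 .     ...............                                                 .:::::::.... ..                              .         ....................... 
  .  ...................                                           .   :------::....  .                                         ......................
 ........... .. ......                                               ..:-======-.. .. .            .                 .           .....................
................. ...                               .                 :=******+=:.....        .                                  .....................
```

Seen from above, the keeper lies at its shut position (222.5,150). I'll take one side-shifted look to check the height of its free edge.

step_arm --increments '[[0.0, [0.03, -0.05, 0], 0], [0.0, [0.03, -0.05, 0], 0], [0.0, [0, 0, 0], 0], [0.0, [0, 0, 0], 0]]'

```text
time_s: 23.45
position: [466.0, 279.4, 244.4]
tool_rot: [1.776, 2.591, 0.001]
contact_force: [0.2, -0.1, -0.4]
grip_width: 0.0
gripper_force: 0.0
```

```bash
python3 - <<'E'
from seat import *
where();s=snap('wrist','wP.png')
for n in('keeper_edge','keeper_hinge'): print(n,[(round(d['p'],2),np.array(d['uv']).round(1)) for d in env.spot_point('wrist',n)][:3])
for n,p in(('edge shut',(0,50,25)),('edge .1 open',(0,50,31)),('edge .2 open',(0,51,37)),('c+',(35,50,25)),('c-',(-35,50,25)),('hinge',(0,110,21)),('plate c',(-30,78,10)),('plate c2',(-35,60,25))): print(n,proj(s,np.array(S(*p)[:3]))[0])
u=proj(s,np.array(S(0,60,25)[:3]))[0].astype(int);g=s['color'][u[1]-35:u[1]+35,u[0]-50:u[0]+60].astype(int).sum(2);g=cv2.convertScaleAbs(g/3);print(u-[50,35])
for r in g: print(''.join(' .,:;-~=+*x%#&@@'[int(v)//16] for v in r))
E
```

```text
seatframe TCP [-75.35 230.15 204.42] dyaw -1.5701 F [ 0.15 -0.16 -0.43] t 23.45 w 2.6983023092356372e-06 0.0
keeper_edge [(0.84, array([318.2, 301.2]))]
keeper_hinge [(0.63, array([320.9, 262. ]))]
edge shut [317.56 300.7 ]
edge .1 open [318.41 303.81]
edge .2 open [319.34 306.36]
c+ [343.95 300.69]
c- [291.15 300.71]
hinge [319.98 259.65]
plate c [294.47 275.95]
plate c2 [291.42 294.43]
[268 259]
;::;:::,.     ..  ..;-~~---~~~~~~~~~~~~~~~~~~~~~~~~-~-~~~~~~~~~~~~~~~~~~~~~~~~~~---~~~~~~~~~~~~~~~~~~~~~~~~~~~
:::::::.. .. .  ....:-~--~~==~~~~~~=~==~~~==~=~=~=~=~~~~=~==~===~==~~~~=~=~~==~~~--~~~~~~~~~~~~~~~~~~~~~~~~~~~
:;:;;::,...... .....:-~---~==========~=======================~==================~--~~~~~~~~--~~~~~~~~~~~~~~~~~
::;::::,. ...., ....:-~--~~~==~~~~============~=~===~===~=~===~~=~~===~~~~=~~==~---~~~~~~~--~~~~~~~~~~~~~~~~~~
:;:;:::,. .. . .   .,-~--~~=~~=~=~~=~~=~~~=~~~~~~~~~~=~~=~~~=~~=~~=~~~~~~~~~~~~~~--~~~~~~~~-~~~~~~~~~~~~~~~~~~
:::;:::,.  .  ..  . ,;~~-~~~~~~~~~~~~~~~~~~~~~~~~~~~~~~~~~~~~=~~~~~~~~~~~~~~~~~~~-~~~~~~~~~~~~~~~~~~~~~~~~~~~~
:;:;;;:,.      ... .,;-~-~~~~~~~~
[... 6370 characters left out ...]
.,,,,,....  ..   . .    .. . . .  
........ .. .  .  . .      . ..   . .    .  ..,,,,,,,,,,,:,,,,.,,,,.,.,,,.,,,..,,........      . .  ...    . .
,,.... .     . .. .. .   .      ..   .  . .   .,,,,,,,,,,,,,,,.,,..,.,,,....,..,,..,...... . .   . .        ..
,.,.... .    .       .. . .   ... ..  .. . .. ..,,,,,,,,,,,,,,,..,,.,.,...,,,.,,,,,,,,.,.  . ... . ..   . . . 
,.,.... .   ..   .    . ..   .. .   .  . .   . .,,,,,,,,,,,,.,.,,,,.,,......,.,..,..,,,,.  .. . .    .  ..    
,,.... . .  .   .. ..    ....   ..   . .      ..,,,,,,,,..,,,,,.,.,......,,,,,,....,,,,....  .    . . .      .
,,.. .....    . . .. .....  ....    ...  .  .  ..,,,,,,,,,.,,,,,..... ...,::,,...,,....,..,. ..  ... .  ......
```

```bash
python3 -c "
from h import *
print(env.close_job())"
```

```text
the job is handed in; nothing more can be done
None
```

The jug sits fully home over both pegs with its handle to the front and has been let go. The keeper is pressed shut and stayed shut when the gripper lifted away. The plain jug and other things on the bench are where they stood, and the job is handed in at about 24 s.

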